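Push a lino block under the holder's spring flap

ROBOT

A 6-joint arm with a two-finger parallel gripper is mounted at the origin on the work surface. World frame = base frame: x ahead of the robot, y to its left, z up, the work surface at z = 0. Lengths are in m, angles in rad, forces in N, time in s.
With the tool pointing down it reaches from about 0.35 to 0.875 m from the base axis. Payload 4.2 kg.
Tool frame: the origin (TCP) lies on the centre line of the jaws, within the pads' length; the fingertips stand 8 mm ahead of it and the grasp point (between the pads) lies 11 mm behind it (robot.tip_extent is the distance from the TCP to the fingertips, in m); z points along the fingers, y is the line along which they close (so a half turn about z gives the same grasp; the last joint's range is limited). The gripper opens to 85 mm and grips with 20 to 120 N. Pads are 22 mm wide; open, the fingers measure 114 mm over their backs; the gripper's body (76 mm by 85 mm) begins 54 mm behind the grasp point. The pads swing forward as they close: fully open they stand 13 mm farther back than shut.
Start: joints at [1.609, 0.385, 0.008, 0, -1.194, -0.259], TCP at [0.137, 0.61, 0.239] pointing down, gripper open.
Joint ranges: [-3.14, 3.14], [-1.21, 2.06], [-1.07, 1.41], [-3.16, 2.05], [-2.99, -0.16], [-3.1, 3.1]. Speed limits (rad/s): [2.79, 2.79, 3.14, 3.14, 3.14, 3.14].

INTERFACE

Orientations are given as a rotation vector (axis times angle).
In Python, from workcell import robot gives the robot as it stands.
- The arm moves only by the shell command python3 -m inch 'ROWS' [OPENING] [FORCE]. ROWS is JSON, a list of rows, each an object with "translation": the shift along the tool's x, y, z in m, a list of three; "turn": the turn about the tool's z in degrees. A call has 1 to 10 rows; each row shifts and turns the commanded pose from where the row before left it, along the tool's axes as they then stand; what a row does not reach is not made up. A row lasts 1/12 s, in which the tool goes at most 41.7 mm and 7.16 degrees, less where a joint would pass 70% of its speed; a pose out of reach is approached as far as the arm can. A call is refused whole if a number of a shift passes 0.0417 or a number of a turn 7.16, either way. A call with a gripper value outside its range is refused whole. OPENING is the finger opening in m, from 0 to 0.0854, set as the call begins (- or left out, the last holds). The fingers move at their own pace and stop on an object; FORCE is the grip in N (left out, the last holds). Time passes only in rows, so rows that do not move let the fingers close. It gives the time, the measured TCP pose, the force, the opening and the grip force at its end, in the units of the state.
- robot.sense(): the state, without advancing time (a new reading comes with each control period).
- robot.camera(name): name is "scene" or "top" or "wrist"; returns the picture (384x512x3 uint8, red, green, blue); there is no depth.
- robot.get_calibration(name): a dict with "fx", "fy", "cx", "cy" (pixels), "cam_to_world" (4x4, takes a point from camera to world coordinates). Camera axes: x right, y up, looking along -z (the intrinsics and any distortion apply to the point x, -y, -z); pixel columns grow to the right and rows downward; lengths in m; the calibration is good to about 2 mm. A picture is of the moment at which its call begins: read the wrist's pose just before it. get_calibration takes no time and is no camera call; for the wrist camera it gives the pose at the moment of the call.
- robot.hand_in(): hands the job in; it is judged then, once.
Trained networks look in the newest picture that a camera, given by its name, has taken for a name from the list of things; names that differ only in an ending like _2 or _b are one class to them, and where a whole thing is asked for, a point or a joint stands for the part that bears it (a point fixed in the world has none). Each returns a list of dicts, best first, with "score" (0 to 1); they miss things now and then, are a little off and sometimes report something else, mostly with a low value. They report only what shows in the picture. A call takes as long as a camera call. They do not tell look-alikes from the thing itself.
- robot.trace(name, camera): "region" (384x512 bool, what is visible of it) and "point" ([column, row] in pixels, amid what is visible of it).
The state is a dict: "time": time; "joint_pos": joint angles; "qd": joint speeds; "tau": joint torques, N m; "tcp_pos": TCP position; "ee_rot": TCP orientation; "wrist_force": force on the tool from outside, world axes, zero at the start; "torque": the same for the moment, N m; "grip_width": opening from 0.0 (shut) to 1.0 (fully open); "grip_force": force on a finger pad.
Only numpy, scipy, OpenCV 4.12 (cv2) and the standard library are available. Lean on these libraries where they do the work, as an engineer would, in place of code of your own. Each camera call takes 0.05 s, during which the arm holds its last target. There are 200 camera calls.

TASK

Load the lino printing block into its holder: with one fingertip press down the long bar beside the lane to hold the spring flap open, and meanwhile with the other fingertip push the block along the lane under the flap until it is home against the back stop. Then take the hand away so that the flap comes down on the block. Only push the block, never lift or tip it, and leave the other things on the table where they are.

Things in the scene. Friction and masses are not known exactly. Their poses are not given: they have to be found in the camera images.
- holder: Fixed block holder; its place and yaw vary. Origin: mid-lane, on the table; +x = push direction, +y = towards the press bar. Plywood deck, top at z = 30 mm, x -151 to +85, y -42 to +50. Lane 64 mm wide between two rails 5 mm thick, 6 mm tall (x -140 to +75). At x below 26 nothing of the holder but the bar stands above z = 36.
- home (a point): Centre of the back stop's face, at deck height: holder x = +75, y = 0, z = 30 mm. The stop is 60 mm wide and 18 mm tall. A block that is home has its front face against it, its origin at holder x = +30 and its rear face at x = -15, 49 mm outside the flap's lip.
- flap (a joint): Angle of the spring flap, rad: 0 = closed, 0.6 = fully open (end stop). Pressing the bar down opens it. Its lip clears the block above about 0.26; on a block that is home the flap rests at about 0.26. The spring closes it with 0.08 N m at 0 and 0.20 N m at 0.6: the bar takes about 3 to 8 N.
- hinge (a point): Point on the flap's hinge axis, holder x = 56, y = 44, z = 58 mm; the axis runs along the holder's x, between two posts 8 mm thick (x 26 to 32 and 78 to 84, up to z = 66). The aluminium lid, 3 mm thick, reaches from it over the lane (holder x 34 to 78, y 42 to -34).
- lip (a point): Middle of the lower edge of the lip that hangs from the lid and bars the lane; it moves with the flap. Lip: holder x 34 to 37, y -34 to -16, down to z = 34 mm when closed.
- bar_near (a point): Middle of the press bar's top face at its end nearest the lane's mouth. Aluminium strip 32 mm wide, 4 mm thick, rigid with the flap, holder x -150 to +44. Closed, it slopes up away from the lane: top from y = 67, z = 49 to y = 93, z = 67 mm. Fully pressed, its top is level at z = 38, y 58 to 90, and a fingertip can slide along it.
- block: Lino printing block, wood faced with grey lino, 90 (x) x 60 (y) x 20 (z) mm, 0.08 to 0.17 kg, loose, flat on the deck in the lane, its axes parallel to the holder's. Origin: centre of its underside. It starts outside the flap, its origin at holder x = -65 to -35 mm.
- roller: Bystander, leave alone: ink roller (36 mm thick rubber roll, handle along its -x); origin: centre of its underside.
- tape: Bystander, leave alone: empty tape core, ring 90 mm across, 24 mm tall; origin: centre of its underside.
- spare_block: Bystander, leave alone: small spare wooden block 55 x 55 x 20 mm, not the one wanted; origin: centre of its underside.
- ink_jar: Bystander, leave alone: jar with a black lid, 60 mm across, 65 mm tall; origin: centre of its underside.
- brush_pot: Bystander, leave alone: white ceramic cup, 80 mm across, 100 mm tall; origin: centre of its underside.
- palette: Bystander, leave alone: round white palette, 170 mm across, 9 mm thick; origin: centre of its underside.
- brush: Bystander, leave alone: paint brush, 200 mm long, lying along its x; origin: centre of its underside.
Mind the look-alikes: they are no part of the job. What is shaped like the block but blue or turquoise is not meant.

How it is judged:
On the way, in this order (a step that is already met when the one before it is completed fails the run):
1. a fingertip holds the flap open (above 0.28 rad) while the block is still outside it (value of joint flap above 0.28 rad and contact force between the fingers and flap above 0.3 N and x of block in the frame of holder below -0.015 m), for 0.1 s.
2. the block is pushed under the flap by a finger while a finger still holds the flap open (value of joint flap above 0.28 rad and contact force between the fingers and flap above 0.3 N and contact force between the fingers and block above 0.1 N and x of block in the frame of holder above 0.01 m), for 0.05 s.
At the end, for the whole second after the job is handed in: The block lies flat in the lane, home against the back stop within 4 mm, at rest, and the flap rests on it (0.15 to 0.33 rad, pressing on it), with the robot clear (x of block in the frame of holder between 0.026 and 0.033 m and y of block in the frame of holder between -0.005 and 0.005 m and z of block in the frame of holder between 0.027 and 0.033 m and angle between the x axis of block and the x axis of holder, either way round below 0.08 rad and value of joint flap between 0.15 and 0.33 rad and contact force between flap and block above 0.2 N and linear speed of block below 0.01 m/s); the robot touches nothing.
It fails at once if the block is lifted more than 8 mm off the deck (z of block in the frame of holder above 0.038 m).
It fails at once if the block is tipped by more than 0.2 rad (angle between block's own z axis and vertical above 0.2 rad).
It fails at once if a bystander is moved by more than 25 mm (distance of any of roller, tape, spare_block, ink_jar, brush_pot, palette, brush from where it was at the start of the episode above 0.025 m).
It also fails if it takes over 38 s, if anything falls off the work surface, if the arm or the gripper's body presses on something with over 40 N, if the wrist force passes 120 N, or if a joint passes its speed limit or range.

## Working session

There is one attempt and no reset: what is moved stays moved. The work goes in short steps, Python scripts to look and compute and a shell command to move; the robot and the scene stay as the last step left them, time stands still between calls to the robot, and variables do not carry over. Pictures are saved under pics/ and viewed, at most 13 in all, crops included, and the job is handed in when it is done.

```bash
mkdir -p pics; ls; python3 - <<'E'
from workcell import robot
import cv2,numpy as np
s=robot.sense();print(s['time'],s['tcp_pos'],s['ee_rot'],robot.tip_extent)
for n in('top','scene'):
    im=robot.camera(n);cv2.imwrite(f'pics/{n}0.png',im[:,:,::-1]);c=robot.get_calibration(n);print(n,c)
    for t in('holder','block','flap','bar_near','lip','home','hinge'):
        try:
            for d in robot.trace(t,n): print(t,round(d['score'],2),d['point'],d['region'].sum())
        except Exception as e: print(t,e)
print(robot.sense()['time'])
E
```

```text
pics
0.0 [0.13674352 0.60925712 0.2382286 ] [ 3.12026301e+00 -3.46180398e-01 -1.95488737e-04] 0.008
top {'fx': 383.98246164779715, 'fy': 383.98246164779715, 'cx': 258.2468281121145, 'cy': 187.4401395781028, 'cam_to_world': array([[ 2.20301156e-02,  9.91063117e-01, -1.31562047e-01,
         3.67915320e-01],
       [-9.99722031e-01,  2.29432235e-02,  5.42854644e-03,
        -1.32807131e-03],
       [ 8.39848960e-03,  1.31405885e-01,  9.91293074e-01,
         1.33919408e+00],
       [ 0.00000000e+00,  0.00000000e+00,  0.00000000e+00,
         1.00000000e+00]])}
holder 0.63 [210.6, 165.3] 1821
block 0.87 [216.4, 180.8] 480
block 0.86 [296.0, 176.1] 405
block 0.61 [214.8, 231.9] 466
block 0.17 [198.6, 157.1] 882
flap 0.85 [198.7, 161.4] 745
bar_near 0.77 [198.6, 155.7] 837
lip 0.77 [199.0, 155.5] 822
home 0.81 [212.3, 161.4] 1977
hinge 0.67 [210.9, 164.8] 2019
hinge 0.56 [128.9, 192.0] 1836
scene {'fx': 491.29055526037047, 'fy': 491.29055526037047, 'cx': 254.98621681010283, 'cy': 200.871920353494, 'cam_to_world': array([[-0.88348327, -0.39450761,  0.25262828,  0.96934041],
       [ 0.4683952 , -0.73474842,  0.49066352,  0.81130356],
       [-0.00795226,  0.55182289,  0.83392341,  1.41118742],
       [ 0.        ,  0.        ,  0.        ,  1.        ]])}
holder 0.72 [253.5, 242.3] 1821
holder 0.68 [247.4, 246.3] 734
holder 0.61 [216.6, 226.5] 275
block 0.82 [318.4, 210.8] 493
block 0.76 [228.9, 180.6] 424
block 0.68 [271.3, 230.7] 567
flap 0.79 [246.4, 248.1] 709
flap 0.38 [253.2, 245.9] 1874
bar_near 0.88 [252.1, 248.5] 717
lip 0.85 [251.2, 250.1] 700
lip 0.72 [214.8, 226.7] 268
home 0.89 [253.9, 242.8] 1843
hinge 0.78 [258.4, 242.4] 1924
0.8
```

View pics/top0.png

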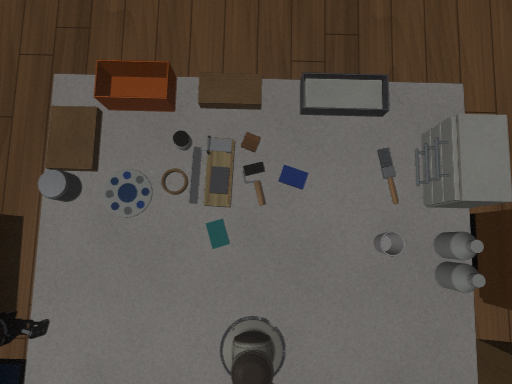

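View pics/scene0.png

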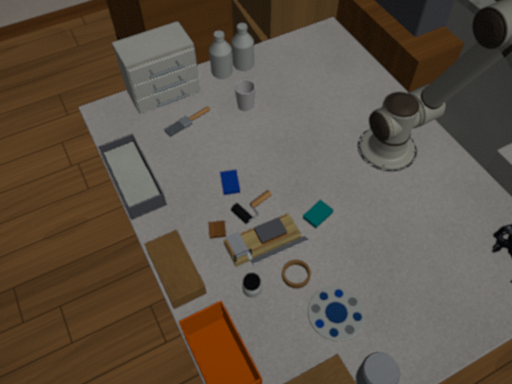

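The top view shows the holder with the grey lino block at about (219,180) px. The bar lies to its left along column 196, and the lid is at (220,145). The push direction is up the image (world +x) and the bar is on the +y side. The scene view agrees; the blue and teal pieces are the look-alikes.

```bash
cat > h.py <<'E'
from workcell import robot
import cv2,numpy as np
from scipy.spatial.transform import Rotation as R
def ray(cal,px,z):
    M=cal['cam_to_world'];d=M[:3,:3]@np.array([(px[0]-cal['cx'])/cal['fx'],-(px[1]-cal['cy'])/cal['fy'],-1.]);o=M[:3,3]
    return o+d*(z-o[2])/d[2]
def proj(cal,P):
    M=cal['cam_to_world'];p=(np.atleast_2d(P)-M[:3,3])@M[:3,:3]
    return np.c_[cal['cx']+cal['fx']*p[:,0]/-p[:,2],cal['cy']-cal['fy']*p[:,1]/-p[:,2]]
E
python3 - <<'E'
from h import *
ct=robot.get_calibration('top');cs=robot.get_calibration('scene')
print('block',ray(ct,(219,180),.05),ray(cs,(271.3,230.7),.05))
print('bar',ray(ct,(198,148),.058),ray(ct,(194,203),.058))
s=robot.sense();Rm=R.from_rotvec(s['ee_rot']).as_matrix();print(Rm.round(3))
cw=robot.get_calibration('wrist');print(cw); M=cw['cam_to_world'];print('cam in tool',Rm.T@(M[:3,3]-s['tcp_pos']),(Rm.T@M[:3,:3]).round(3))
E
```

```text
block [0.56138906 0.12529463 0.05      ] [0.56458293 0.13595678 0.05      ]
bar [0.66874635 0.19990252 0.058     ] [0.48051895 0.2052402  0.058     ]
[[ 0.976 -0.219 -0.   ]
 [-0.219 -0.976  0.   ]
 [-0.    -0.    -1.   ]]
{'fx': 286.2541853637498, 'fy': 286.2541853637498, 'cx': 257.4368672030527, 'cy': 193.8859977268301, 'cam_to_world': array([[-2.19612273e-01,  9.24320948e-01,  3.12091708e-01,
         2.17276213e-01],
       [-9.75586821e-01, -2.07777688e-01, -7.11251502e-02,
         5.92004607e-01],
       [-8.96772728e-04, -3.20092514e-01,  9.47385866e-01,
         3.73364394e-01],
       [ 0.00000000e+00,  0.00000000e+00,  0.00000000e+00,
         1.00000000e+00]])}
cam in tool [ 0.08235942 -0.00024915 -0.13405894] [[-0.001  0.947  0.32 ]
 [ 1.     0.     0.001]
 [ 0.001  0.32  -0.947]]
```

```bash
python3 -m inch '[{"translation":[0,0,0],"turn":-5.5},{"translation":[0,0,0],"turn":-5.5},{"translation":[0.0209,0.0249,0],"turn":0},{"translation":[0.0209,0.0249,0],"turn":0},{"translation":[0.0209,0.0249,0],"turn":0},{"translation":[0.0209,0.0249,0],"turn":0},{"translation":[0.0209,0.0249,0],"turn":0},{"translation":[0.0209,0.0249,0],"turn":0},{"translation":[0.0209,0.0249,0],"turn":0},{"translation":[0.0209,0.0249,0],"turn":0}]' 0.060
python3 -m inch '[{"translation":[0.0209,0.0249,0],"turn":0},{"translation":[0.0209,0.0249,0],"turn":0},{"translation":[0.0209,0.0249,0],"turn":0},{"translation":[0.0209,0.0249,0],"turn":0},{"translation":[0.0209,0.0249,0],"turn":0},{"translation":[0.0209,0.0249,0],"turn":0},{"translation":[0.0209,0.0249,0],"turn":0},{"translation":[0.0209,0.0249,0],"turn":0},{"translation":[0.0209,0.0249,0],"turn":0},{"translation":[0.0209,0.0249,0],"turn":0}]'
python3 -m inch '[{"translation":[0,0,0],"turn":0},{"translation":[0,0,0],"turn":0},{"translation":[0,0,0],"turn":0}]'
python3 - <<'E'
from h import *
im=robot.camera('wrist');cv2.imwrite('pics/w1raw.png',im[:,:,::-1])
c=robot.get_calibration('wrist');np.save('c1.npy',c,allow_pickle=True)
for t in('holder','block','flap'):
    for d in robot.trace(t,'wrist'):
        print(t,round(d['score'],2),d['point'],d['region'].sum(),cv2.minAreaRect(np.argwhere(d['region'])[:,::-1].astype(np.float32)))
cv2.imwrite('pics/w1.png',cv2.resize(im[:,:,::-1],(768,576)))
E
```

```text
time: 1.63
tcp_pos: [0.299, 0.4045, 0.2396]
ee_rot: [-3.141, 0.045, -0.0]
wrist_force: [0.8, 0.9, -1.1]
grip_width: 0.703
grip_force: 0.0
time: 2.47
tcp_pos: [0.5008, 0.1496, 0.2396]
ee_rot: [-3.141, 0.045, -0.001]
wrist_force: [-0.1, 1.3, -1.1]
grip_width: 0.702
grip_force: 0.0
time: 2.72
tcp_pos: [0.4998, 0.1509, 0.2392]
ee_rot: [-3.141, 0.046, 0.0]
wrist_force: [-0.5, -0.4, -0.8]
grip_width: 0.705
grip_force: 0.0
holder 0.91 [242.3, 69.4] 16321 ((249.5, 97.0), (194.0, 139.0), 90.0)
block 0.83 [279.8, 110.1] 4745 ((278.80078125, 112.77355194091797), (58.09252166748047, 85.99222564697266), 1.6846843957901)
block 0.83 [273.8, 246.0] 2748 ((273.9527893066406, 244.86428833007812), (64.67749786376953, 44.84306716918945), 70.82099914550781)
block 0.73 [481.9, 87.4] 3821 ((484.33087158203125, 84.0594482421875), (74.94647979736328, 61.89479064941406), 18.79988670349121)
flap 0.59 [203.6, 71.6] 6726 ((248.5, 96.0), (192.0, 137.0), 90.0)
```

View pics/w1.png

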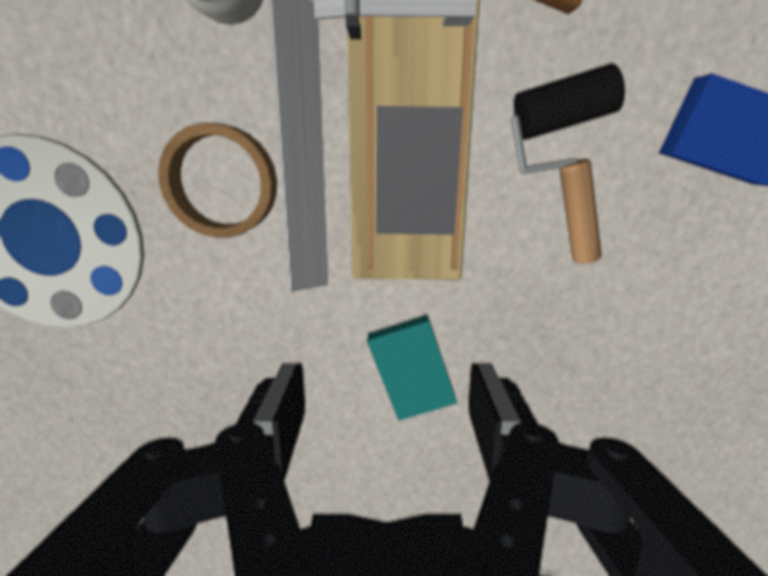

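The wrist view shows the deck's rear corners at (353,278) and (461,278), and the block top between (377,106) and (456,234). The bar's near end is at (291,290) to (328,285). I'll fit the pose from these corners.

```bash
cat > fit.py <<'E'
from h import *
from scipy.optimize import least_squares
c=np.load('c1.npy',allow_pickle=True).item()
# px in 768 picture, holder coords (mm; last column 1 = adds block x)
D=[(353,278,-151,50,30,0),(461,278,-151,-42,30,0),(370,269,-140,34.5,36,0),(456.5,269,-140,-34.5,36,0),
(377,234,-45,30,50,1),(456,234,-45,-30,50,1),(377,106,45,30,50,1),(461,106,45,-30,50,1),
(291.5,290,-150,93,67,0),(328,285.5,-150,67,49,0),(350,100,-31.,50,30,2)]
D=np.array(D,float)
def f(p):
    H=D[:10,2:5]/1e3; H=H.copy(); H[:,0]+=D[:10,5]*p[3]
    cs,sn=np.cos(p[2]),np.sin(p[2])
    W=np.c_[p[0]+cs*H[:,0]-sn*H[:,1],p[1]+sn*H[:,0]+cs*H[:,1],H[:,2]]
    return (proj(c,W)-(D[:10,:2]+.5)/1.5+.5).ravel()
r=least_squares(f,[.6,.13,-.03,-.05],loss='soft_l1')
print(r.x,np.degrees(r.x[2]));print(f(r.x).reshape(-1,2).round(1))
np.save('p.npy',r.x)
p=r.x;cs,sn=np.cos(p[2]),np.sin(p[2])
s=robot.sense();d=s['tcp_pos'][:2]-p[:2];Rm=R.from_rotvec(s['ee_rot']).as_matrix()
print('tcp in holder',cs*d[0]+sn*d[1],-sn*d[0]+cs*d[1],s['tcp_pos'][2],'tool yaw deg',np.degrees(np.arctan2(Rm[1,0],Rm[0,0])))
E
python3 fit.py
```

```text
[ 0.62707467  0.12538159 -0.03689019 -0.06428276] -2.1136519359672787
[[-0.3  0.3]
 [ 1.1  0.9]
 [ 0.5 -0.8]
 [-0.7 -0.3]
 [-0.7 -0.1]
 [-0.8  0.4]
 [-0.7 -0.4]
 [ 0.9  0.1]
 [ 0.2  0.7]
 [ 0.9 -0.9]]
tcp in holder -0.12847402610982878 0.021748293564479777 0.23949127410316337 tool yaw deg -1.5472567300990105
```

```bash
python3 -m inch '[{"translation":[0,-0.0143,0],"turn":0.55},{"translation":[0,0,0.03],"turn":0},{"translation":[0,0,0.03],"turn":0},{"translation":[0,0,0.03],"turn":0},{"translation":[0,0,0.03],"turn":0},{"translation":[0,0,0.03],"turn":0},{"translation":[0,0,0],"turn":0},{"translation":[0,0,0],"turn":0}]'
python3 fit.py | tail -1
```

```text
time: 3.58
tcp_pos: [0.4996, 0.1654, 0.0887]
ee_rot: [3.139, -0.058, -0.004]
wrist_force: [0.5, 0.4, 0.7]
grip_width: 0.703
grip_force: 0.0
tcp in holder -0.1288158756896947 0.035327356437748696 0.08865072130910803 tool yaw deg -2.104666412392931
```

```bash
python3 - <<'E'
from h import *
im=robot.camera('wrist');cv2.imwrite('pics/w2.png',cv2.resize(im[:,:,::-1],(768,576)))
E
```

```text
(no output)
```

View pics/w2.png

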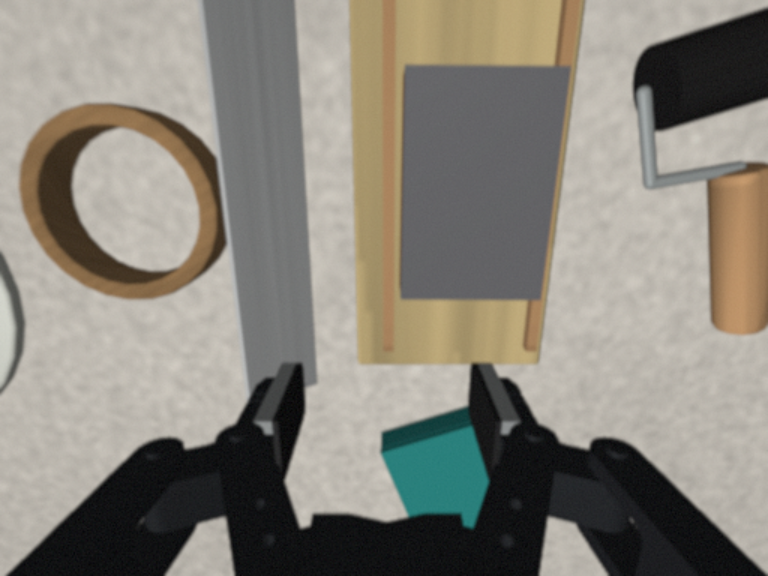

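The view shows the left fingertip over the bar at (280,380) and the right fingertip in line with the lane behind the block's rear face at (480,298). I'll descend to press.

```bash
python3 -m inch '[{"translation":[0,0,0.008],"turn":0},{"translation":[0,0,0.008],"turn":0},{"translation":[0,0,0.006],"turn":0},{"translation":[0,0,0.006],"turn":0},{"translation":[0,0,0],"turn":0},{"translation":[0,0,0],"turn":0}]'
python3 -m inch '[{"translation":[0,0,0.004],"turn":0},{"translation":[0,0,0.004],"turn":0},{"translation":[0,0,0],"turn":0},{"translation":[0,0,0],"turn":0}]'
python3 fit.py | tail -1
python3 - <<'E'
from h import *
im=robot.camera('wrist');cv2.imwrite('pics/w3.png',cv2.resize(im[:,:,::-1],(768,576)))
E
```

```text
time: 4.13
tcp_pos: [0.5003, 0.1651, 0.061]
ee_rot: [3.14, -0.06, -0.001]
wrist_force: [0.1, 0.4, 1.1]
grip_width: 0.702
grip_force: 0.0
time: 4.47
tcp_pos: [0.5009, 0.1653, 0.0536]
ee_rot: [-3.141, 0.06, -0.001]
wrist_force: [-0.0, -1.1, 4.0]
grip_width: 0.702
grip_force: 1.7
tcp in holder -0.1275800519045073 0.03520742278915611 0.053636409230818916 tool yaw deg -2.190897087881017
```

View pics/w3.png

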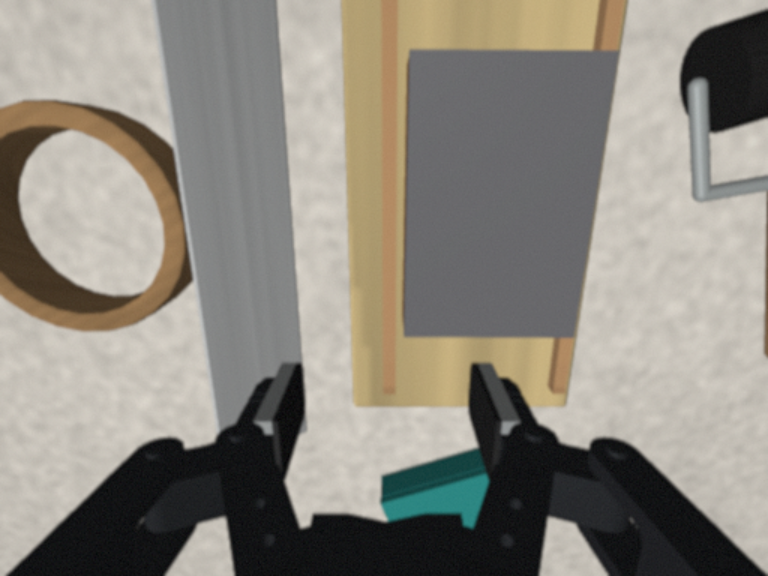

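The left tip rests on the bar at (290,400) and the force is rising. The right tip is behind the block's rear edge (row 338) and inside the lane. I'll keep pressing.

```bash
python3 -m inch '[{"translation":[0,0,0.004],"turn":0},{"translation":[0,0,0.003],"turn":0},{"translation":[0,0,0],"turn":0},{"translation":[0,0,0],"turn":0}]'
python3 -m inch '[{"translation":[0,0,0.002],"turn":0},{"translation":[0,0,0.002],"turn":0},{"translation":[0,0,0],"turn":0},{"translation":[0,0,0],"turn":0}]'
python3 fit.py | tail -1
python3 - <<'E'
from h import *
im=robot.camera('wrist');cv2.imwrite('pics/w4.png',cv2.resize(im[:,:,::-1],(768,576)))
E
```

```text
time: 4.85
tcp_pos: [0.5007, 0.1635, 0.0474]
ee_rot: [3.139, -0.06, -0.0]
wrist_force: [1.8, -8.2, 8.8]
grip_width: 0.7
grip_force: 5.7
time: 5.18
tcp_pos: [0.5007, 0.1622, 0.0443]
ee_rot: [3.137, -0.06, -0.001]
wrist_force: [0.4, -14.1, 16.5]
grip_width: 0.705
grip_force: 9.3
tcp in holder -0.1276150993488136 0.03216041319741652 0.04434785315123778 tool yaw deg -2.204293176121246
```

View pics/w4.png

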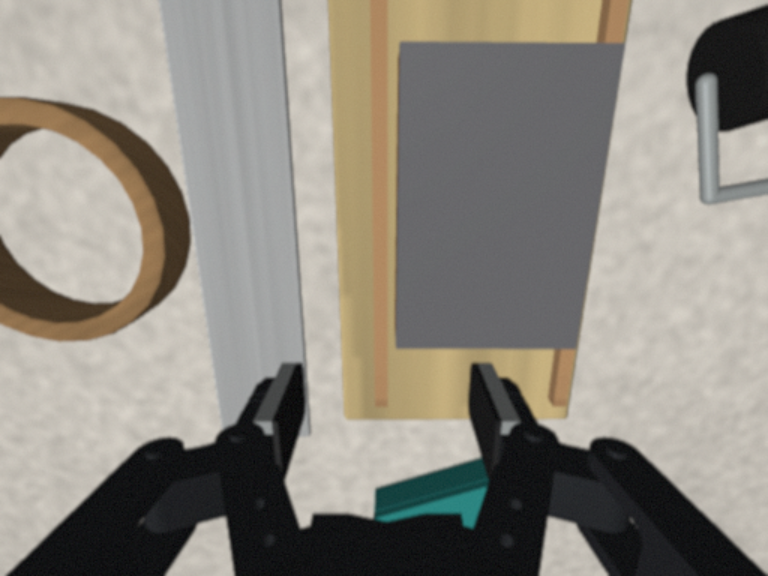

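```bash
cat > th.py <<'E'
from h import *
p=np.load('p.npy');cs,sn=np.cos(p[2]),np.sin(p[2])
c=robot.get_calibration('wrist')
def W(x,y,z): x,y,z=x/1e3,y/1e3,z/1e3; return [p[0]+cs*x-sn*y,p[1]+sn*x+cs*y,z]
P=lambda *a:(proj(c,W(*a))[0]*1.5).round(0)
print('deck',P(-151,50,30),P(-151,-42,30),'block',P(p[3]*1e3-45,30,50),P(p[3]*1e3-45,-30,50))
for th in np.arange(0,.61,.1):
    f=lambda y,z:((y-44)*np.cos(th)+(z-58)*np.sin(th)+44,-(y-44)*np.sin(th)+(z-58)*np.cos(th)+58)
    i,o=f(67,49),f(93,67);print(round(th,1),np.round(i+o),P(-150,*i),P(-80,*i),P(-80,*o))
E
python3 th.py
```

```text
deck [343. 421.] [570. 420.] block [394. 350.] [575. 349.]
0.0 [67. 49. 93. 67.] [292. 450.] [275. 264.] [163. 282.]
0.1 [66. 47. 94. 62.] [296. 446.] [280. 262.] [170. 276.]
0.2 [65. 45. 94. 57.] [300. 442.] [286. 261.] [177. 272.]
0.3 [63. 43. 93. 52.] [305. 439.] [291. 259.] [186. 267.]
0.4 [62. 41. 93. 47.] [310. 436.] [298. 258.] [195. 263.]
0.5 [60. 39. 91. 42.] [315. 433.] [304. 256.] [206. 259.]
0.6 [58. 38. 90. 38.] [321. 431.] [311. 255.] [216. 256.]
```

Flap is at about 0.4 rad, from the bar corner at (310,435) against the prediction. Start pushing.

```bash
python3 -m inch '[{"translation":[0.005,0,0],"turn":0},{"translation":[0.005,0,0],"turn":0},{"translation":[0.005,0,0],"turn":0},{"translation":[0.005,0,0],"turn":0},{"translation":[0.005,0,0],"turn":0},{"translation":[0.005,0,0],"turn":0},{"translation":[0,0,0],"turn":0}]'
python3 fit.py | tail -1; python3 th.py
python3 - <<'E'
from h import *
im=robot.camera('wrist');cv2.imwrite('pics/w5.png',cv2.resize(im[:,:,::-1],(768,576)))
E
```

```text
time: 5.82
tcp_pos: [0.5296, 0.1635, 0.0427]
ee_rot: [3.14, -0.06, -0.004]
wrist_force: [-3.3, -2.3, 7.8]
grip_width: 0.706
grip_force: 4.0
tcp in holder -0.09881099556818716 0.03454123116838542 0.042732275096343995 tool yaw deg -2.1922429693838157
deck [351. 481.] [568. 480.] block [400. 427.] [572. 426.]
0.0 [67. 49. 93. 67.] [303. 515.] [289. 350.] [186. 378.]
0.1 [66. 47. 94. 62.] [306. 511.] [293. 347.] [191. 370.]
0.2 [65. 45. 94. 57.] [310. 506.] [298. 344.] [197. 362.]
0.3 [63. 43. 93. 52.] [315. 502.] [303. 342.] [205. 355.]
0.4 [62. 41. 93. 47.] [320. 499.] [309. 339.] [213. 348.]
0.5 [60. 39. 91. 42.] [325. 495.] [315. 337.] [222. 341.]
0.6 [58. 38. 90. 38.] [330. 493.] [321. 335.] [232. 336.]
```

View pics/w5.png

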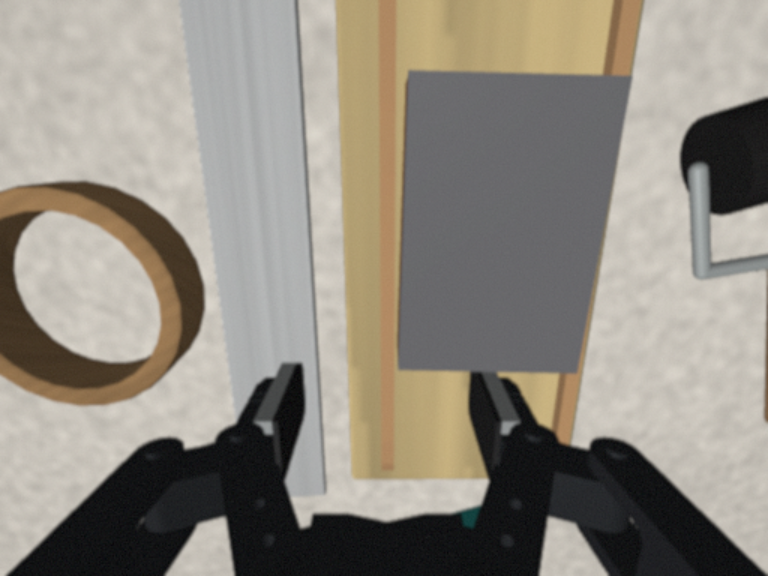

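The bar corner at (325,494) puts the flap at about 0.5 rad. The finger is on the block's rear edge at (480,372) and the block is sliding straight, so I'll continue.

```bash
python3 -m inch '[{"translation":[0.006,0,0],"turn":0},{"translation":[0.006,0,0],"turn":0},{"translation":[0.006,0,0],"turn":0},{"translation":[0.006,0,0],"turn":0},{"translation":[0.006,0,0],"turn":0},{"translation":[0.006,0,0],"turn":0},{"translation":[0,0,0],"turn":0}]'
python3 -m inch '[{"translation":[0.005,0,0],"turn":0},{"translation":[0.005,0,0],"turn":0},{"translation":[0.005,0,0],"turn":0},{"translation":[0.005,0,0],"turn":0},{"translation":[0.004,0,0],"turn":0},{"translation":[0.004,0,0],"turn":0},{"translation":[0,0,0],"turn":0}]'
python3 fit.py | tail -1; python3 th.py
python3 - <<'E'
from h import *
im=robot.camera('wrist');cv2.imwrite('pics/w6.png',cv2.resize(im[:,:,::-1],(768,576)))
E
```

```text
time: 6.45
tcp_pos: [0.5659, 0.1624, 0.0428]
ee_rot: [3.14, -0.06, -0.003]
wrist_force: [-3.0, -0.8, 6.8]
grip_width: 0.704
grip_force: 3.8
time: 7.03
tcp_pos: [0.5934, 0.1614, 0.0428]
ee_rot: [3.14, -0.06, -0.004]
wrist_force: [-3.4, -1.2, 6.7]
grip_width: 0.702
grip_force: 3.7
tcp in holder -0.034934696990485854 0.034708249187122675 0.04275508217215158 tool yaw deg -2.1861893699866886
deck [355. 589.] [550. 589.] block [399. 563.] [551. 562.]
0.0 [67. 49. 93. 67.] [313. 631.] [302. 503.] [215. 545.]
0.1 [66. 47. 94. 62.] [316. 625.] [306. 498.] [218. 532.]
0.2 [65. 45. 94. 57.] [319. 620.] [310. 494.] [223. 521.]
0.3 [63. 43. 93. 52.] [323. 616.] [314. 490.] [229. 510.]
0.4 [62. 41. 93. 47.] [327. 611.] [319. 486.] [236. 499.]
0.5 [60. 39. 91. 42.] [332. 607.] [324. 483.] [243. 490.]
0.6 [58. 38. 90. 38.] [337. 604.] [330. 480.] [251. 481.]
```

View pics/w6.png

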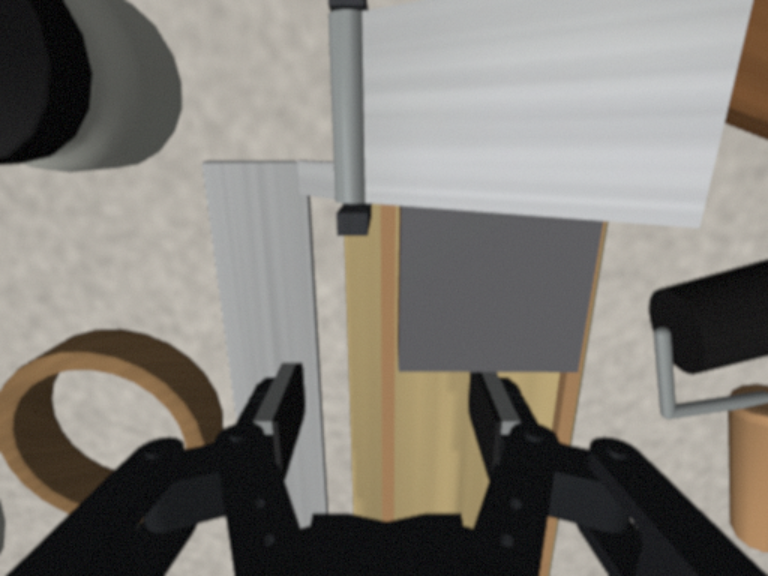

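The block is well under the raised lid, with its rear edge at row 371 and the finger still on it. About 9 mm remain.

```bash
python3 -m inch '[{"translation":[0.002,0,0],"turn":0},{"translation":[0.002,0,0],"turn":0},{"translation":[0.002,0,0],"turn":0},{"translation":[0.001,0,0],"turn":0},{"translation":[0,0,0],"turn":0}]'
python3 -m inch '[{"translation":[0.001,0,0],"turn":0},{"translation":[0.001,0,0],"turn":0},{"translation":[0,0,0],"turn":0}]'
python3 -m inch '[{"translation":[0.001,0,0],"turn":0},{"translation":[0.001,0,0],"turn":0},{"translation":[0,0,0],"turn":0}]'
python3 fit.py | tail -1
```

```text
time: 7.5
tcp_pos: [0.5998, 0.1611, 0.0428]
ee_rot: [3.14, -0.06, -0.005]
wrist_force: [-4.4, -0.4, 7.0]
grip_width: 0.703
grip_force: 3.6
time: 7.75
tcp_pos: [0.6017, 0.161, 0.0427]
ee_rot: [3.14, -0.06, -0.005]
wrist_force: [-4.8, -0.4, 7.7]
grip_width: 0.704
grip_force: 3.8
time: 8.0
tcp_pos: [0.6019, 0.1607, 0.0425]
ee_rot: [3.139, -0.062, -0.011]
wrist_force: [-8.9, 0.8, 9.7]
grip_width: 0.7
grip_force: 6.1
tcp in holder -0.02644387717348104 0.034383252603256614 0.04254223296374929 tool yaw deg -2.261937962677483
```

It stalled with the force rising at tool x ≈ -26 mm, where home was expected. I'll give it one more firm push, look, then back off.

```bash
python3 -m inch '[{"translation":[0.001,0,0],"turn":0},{"translation":[0.001,0,0],"turn":0},{"translation":[0,0,0],"turn":0}]'
python3 -m inch '[{"translation":[-0.004,0,0],"turn":0},{"translation":[-0.004,0,0],"turn":0},{"translation":[-0.004,0,0],"turn":0},{"translation":[0,0,0],"turn":0}]'
python3 -m inch '[{"translation":[0,0,-0.004],"turn":0},{"translation":[0,0,-0.004],"turn":0},{"translation":[0,0,-0.004],"turn":0},{"translation":[0,0,-0.006],"turn":0},{"translation":[0,0,-0.01],"turn":0},{"translation":[0,0,-0.02],"turn":0},{"translation":[-0.01,0,-0.03],"turn":0},{"translation":[-0.02,0,-0.03],"turn":0},{"translation":[-0.02,0,-0.03],"turn":0},{"translation":[0,0,0],"turn":0}]'
python3 fit.py | tail -1; python3 - <<'E'
from h import *
robot.camera('wrist')
im=robot.camera('wrist');cv2.imwrite('pics/w7.png',cv2.resize(im[:,:,::-1],(768,576)))
p=np.load('p.npy');cs,sn=np.cos(p[2]),np.sin(p[2])
c=robot.get_calibration('wrist')
def W(x,y,z): x,y,z=x/1e3,y/1e3,z/1e3; return [p[0]+cs*x-sn*y,p[1]+sn*x+cs*y,z]
for x in(-25,-20,-15):print(x,[(proj(c,W(x,y,50))[0]*1.5).round(0) for y in(30,-30)])
E
```

```text
time: 8.25
tcp_pos: [0.602, 0.1604, 0.0423]
ee_rot: [3.138, -0.063, -0.017]
wrist_force: [-13.9, 1.8, 12.9]
grip_width: 0.7
grip_force: 8.3
time: 8.58
tcp_pos: [0.5979, 0.1627, 0.0447]
ee_rot: [-3.138, 0.059, -0.011]
wrist_force: [2.8, -0.3, 6.0]
grip_width: 0.704
grip_force: 3.1
time: 9.42
tcp_pos: [0.5456, 0.1644, 0.1874]
ee_rot: [-3.136, 0.057, -0.014]
wrist_force: [0.2, 0.5, 0.1]
grip_width: 0.704
grip_force: 0.0
tcp in holder -0.08290265911918206 0.03601385780929607 0.18742363160771036 tool yaw deg -2.081852978414389
-25 [array([396., 189.]), array([495., 188.])]
-20 [array([396., 180.]), array([496., 180.])]
-15 [array([396., 171.]), array([497., 171.])]
```

View pics/w7.png

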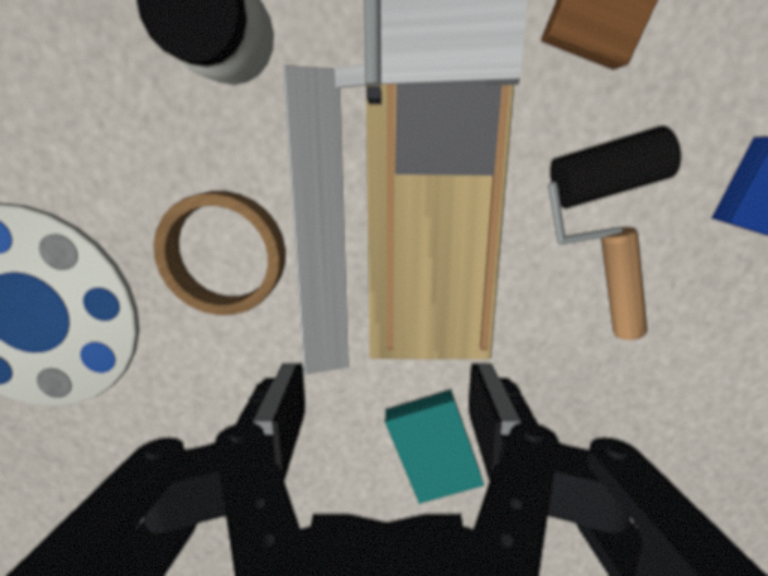

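The flap is down on the block and the arm is clear. The block's rear edge is at row ~175 against 171 predicted for home, so I'll check this against fixed holder features.

```bash
python3 - <<'E'
from h import *
from scipy.optimize import least_squares
robot.camera('wrist');c=robot.get_calibration('wrist')
im=cv2.imread('pics/w7.png');g=cv2.cvtColor(im,cv2.COLOR_BGR2GRAY).astype(float)
for n,cols,r0,r1 in(('blockrear',(405,440,475),150,200),('deckrear',(400,430,470),335,380)):
    for x in cols:
        l=cv2.GaussianBlur(g,(0,0),1.5)[:,x-6:x+7].mean(1);d=np.abs(np.gradient(l))[r0:r1];k=np.arange(r0,r1);w=d*(d>d.max()*.5)
        print(n,x,(k*w).sum()/w.sum())
p=np.load('p.npy');cs,sn=np.cos(p[2]),np.sin(p[2])
def W(x,y,z): x,y,z=x/1e3,y/1e3,z/1e3; return [p[0]+cs*x-sn*y,p[1]+sn*x+cs*y,z]
P=lambda *a:((proj(c,W(*a))[0]+.5)*1.5-.5).round(1)
for a in((-151,0,30),(-140,34.5,36),(-140,-34.5,36),(26,44,66),(-15,0,50),(-19,0,50)):print(a,P(*a))
E
```

```text
blockrear 405 173.99181134826998
blockrear 440 174.48478777100493
blockrear 475 174.96707487417618
deckrear 400 358.96765144288327
deckrear 430 359.49016564096814
deckrear 470 363.8955962939583
(-151, 0, 30) [434.8 359.8]
(-140, 34.5, 36) [388.2 350.1]
(-140, -34.5, 36) [484.3 350. ]
(26, 44, 66) [370.2  92.1]
(-15, 0, 50) [446.2 170.7]
(-19, 0, 50) [445.9 177.7]
```

The block reads x ≈ 28 mm, inside the 26 to 33 window but with little margin. I'll give it a gentle check push with the closed gripper, away from the bar, to confirm it is against the stop.

```bash
python3 -m inch '[{"translation":[0,0.018,0],"turn":0},{"translation":[0,0.018,0],"turn":0},{"translation":[0.015,0,0],"turn":0},{"translation":[0.015,0,0],"turn":0},{"translation":[0,0,0.03],"turn":0},{"translation":[0,0,0.03],"turn":0},{"translation":[0,0,0.03],"turn":0},{"translation":[0,0,0.02],"turn":0},{"translation":[0,0,0],"turn":0},{"translation":[0,0,0],"turn":0}]' 0.0
python3 -m inch '[{"translation":[0,0,0.01],"turn":0},{"translation":[0,0,0.01],"turn":0},{"translation":[0,0,0.005],"turn":0},{"translation":[0,0,0],"turn":0},{"translation":[0,0,0],"turn":0}]'
python3 fit.py|tail -1
python3 - <<'E'
from h import *
im=robot.camera('wrist');cv2.imwrite('pics/w8.png',cv2.resize(im[:,:,::-1],(768,576)))
E
```

```text
time: 10.4
tcp_pos: [0.5732, 0.1256, 0.0682]
ee_rot: [3.138, -0.061, -0.007]
wrist_force: [1.0, 0.3, 0.5]
grip_width: -0.0
grip_force: 0.0
time: 10.82
tcp_pos: [0.574, 0.1264, 0.0454]
ee_rot: [3.141, -0.06, -0.0]
wrist_force: [-0.1, -0.4, 0.6]
grip_width: 0.0
grip_force: 0.0
tcp in holder -0.053110866724824075 -0.0009457752402262827 0.045357948609898155 tool yaw deg -2.1897439891136923
```

View pics/w8.png

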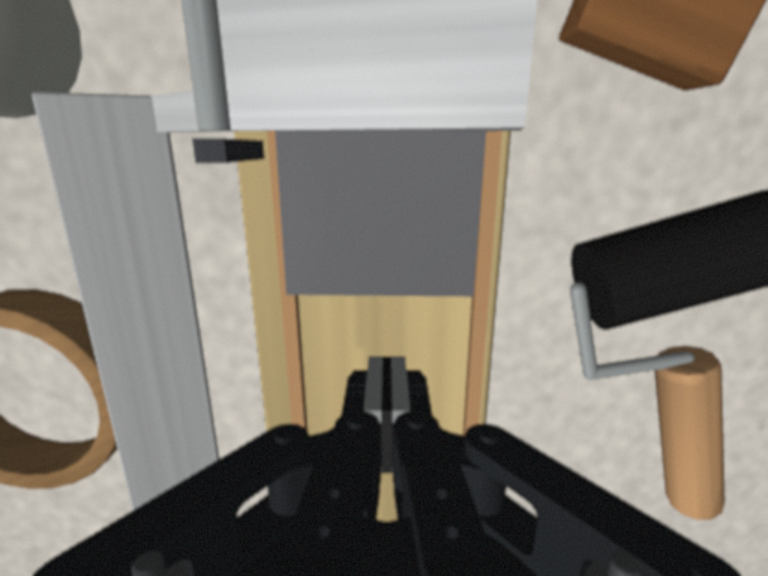

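The closed fingertips at (387,360) are in the lane, about 25 mm behind the block's rear edge (row 295). I'll advance until the force rises.

```bash
python3 -m inch '[{"translation":[0.006,0,0],"turn":0},{"translation":[0.006,0,0],"turn":0},{"translation":[0.006,0,0],"turn":0},{"translation":[0.003,0,0],"turn":0},{"translation":[0,0,0],"turn":0},{"translation":[0,0,0],"turn":0}]'
python3 -m inch '[{"translation":[0.001,0,0],"turn":0},{"translation":[0.001,0,0],"turn":0},{"translation":[0.001,0,0],"turn":0},{"translation":[0,0,0],"turn":0}]'; python3 fit.py|tail -1
python3 -m inch '[{"translation":[0.001,0,0],"turn":0},{"translation":[0.001,0,0],"turn":0},{"translation":[0,0,0],"turn":0}]'; python3 fit.py|tail -1
python3 -m inch '[{"translation":[0.001,0,0],"turn":0},{"translation":[0.001,0,0],"turn":0},{"translation":[0,0,0],"turn":0}]'; python3 fit.py|tail -1
```

```text
time: 11.37
tcp_pos: [0.5951, 0.1255, 0.0452]
ee_rot: [3.141, -0.061, -0.0]
wrist_force: [0.1, -0.3, 1.1]
grip_width: -0.001
grip_force: 0.0
time: 11.7
tcp_pos: [0.5981, 0.1255, 0.0454]
ee_rot: [-3.141, 0.06, -0.0]
wrist_force: [-0.2, 0.7, 0.6]
grip_width: -0.001
grip_force: 0.0
tcp in holder -0.028965713821330265 -0.0009118037905375511 0.04536070882682745 tool yaw deg -2.1929355886426056
time: 11.95
tcp_pos: [0.6, 0.1254, 0.0453]
ee_rot: [3.141, -0.06, -0.0]
wrist_force: [-0.7, 0.6, -0.9]
grip_width: -0.002
grip_force: 0.0
tcp in holder -0.02704114600756974 -0.0009834298240387093 0.04530369820865319 tool yaw deg -2.204009177411963
time: 12.2
tcp_pos: [0.6003, 0.125, 0.0451]
ee_rot: [3.14, -0.061, -0.006]
wrist_force: [-4.9, 1.0, 3.2]
grip_width: -0.007
grip_force: 2.4
tcp in holder -0.026740027338917102 -0.001400019750894484 0.045053613562098055 tool yaw deg -2.226744139428482
```

Contact came at the same tool x as the first stall, about -26.7 mm, and it doesn't yield, so the block is home. One last press, then I'll withdraw.

```bash
python3 -m inch '[{"translation":[0.001,0,0],"turn":0},{"translation":[0.001,0,0],"turn":0},{"translation":[0,0,0],"turn":0}]'; python3 fit.py|tail -1
python3 -m inch '[{"translation":[-0.005,0,0],"turn":0},{"translation":[-0.01,0,0],"turn":0},{"translation":[-0.015,0,0],"turn":0},{"translation":[0,0,-0.03],"turn":0},{"translation":[0,0,-0.04],"turn":0},{"translation":[0,0,-0.04],"turn":0},{"translation":[0,0,-0.04],"turn":0},{"translation":[0,0,0],"turn":0},{"translation":[0,0,0],"turn":0},{"translation":[0,0,0],"turn":0}]'
python3 - <<'E'
from workcell import robot
import cv2
im=robot.camera('wrist');cv2.imwrite('pics/w9.png',cv2.resize(im[:,:,::-1],(768,576)))
E
```

```text
time: 12.45
tcp_pos: [0.6004, 0.1245, 0.0448]
ee_rot: [3.139, -0.062, -0.012]
wrist_force: [-8.6, 0.9, 5.2]
grip_width: 0.005
grip_force: 4.4
tcp in holder -0.026603589123504398 -0.0018995710834743738 0.04484401632633065 tool yaw deg -2.2461434368925595
time: 13.28
tcp_pos: [0.5738, 0.1264, 0.1952]
ee_rot: [-3.14, 0.061, -0.001]
wrist_force: [-0.2, 0.5, -0.2]
grip_width: -0.0
grip_force: 0.0
```

View pics/w9.png

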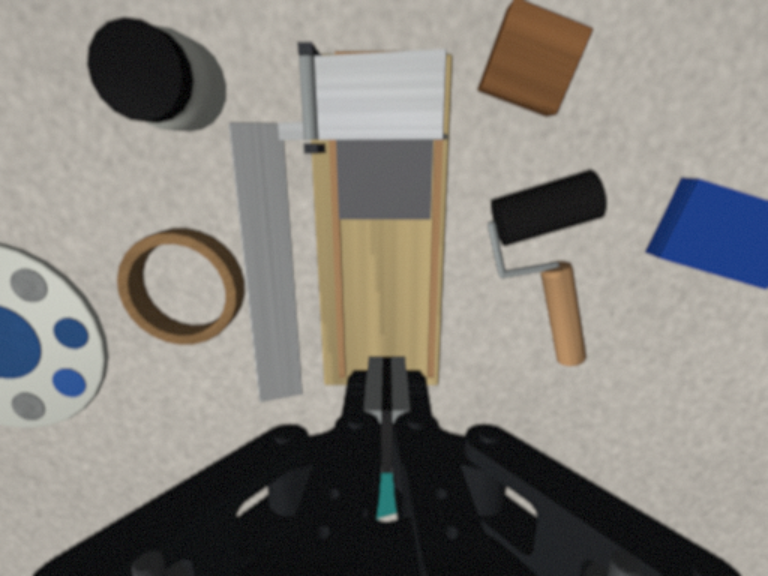

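The picture shows the block straight in the lane with its rear edge at row 218, the lid resting on it, the bystanders in place and the arm clear. Handing in.

```bash
python3 -c "
from workcell import robot
print(robot.hand_in())"
```

```text
the job is handed in; nothing more can be done
None
```

The block is home against the back stop with the flap resting on it and the arm clear; I handed the job in at about 13 s, but the hand-in returned no verdict.

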